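Bench tools back into the fitted tray

TASK

Clear the jeweller's bench top: put the borax dish, the steel bench block, the wooden ring clamp and the loupe that lie beside the beech tool tray back into it, each in the felt-lined recess cut to its shape and size (the small loupe in the smaller round one, not in the dish's). Each must end lying flat on the floor of its recess, the dish and the loupe right way up; set them down rather than drop them, and leave the oil bottle and the tweezers where they are.

Things in the scene. Friction and masses are not known exactly. Their poses are not given: they have to be found in the camera images.
- borax_dish_center (a point): small glazed off-white round dish, open at the top, 60 mm across the rim, 52 mm across the foot, 26 mm high, 85 g, standing upright on the bench top to the left or right of the tray (not the other dish in the far right corner of the bench); the point is on its axis half-way up (13 mm), z up
- bench_block_center (a point): plain grey square steel bench block, 50 x 50 x 16 mm, 310 g, lying flat on the bench top (not the one in the drawer below); the point is its centre (8 mm up), x and y parallel to its sides, z up
- ring_clamp_center (a point): jeweller's wooden ring clamp with a narrow brass band, 110 mm long (its y), 25 mm wide (its x), 18 mm high, 60 g, lying flat on the bench top (not the one in the drawer below); the point is its centre (9 mm up), z up
- loupe_center (a point): black round eyepiece loupe, 39 mm across the flange, the body below it somewhat narrower, 28 mm high, 30 g, standing upright on the bench top with its flange at the top; the point is on its axis half-way up (14 mm), z up
- dish_recess (a point): fixed tray insert with the largest round recess, 67 mm across and 6 mm deep, felt floor: the borax dish's place. Beech plate 130 (x) x 78 (y) x 12 mm, its top 16 mm above the bench and level with the tray frame. The point is the centre of the recess floor, 10 mm above the bench, z up. The 13 mm finger hole at a corner is for nothing.
- block_recess (a point): fixed tray insert with the square recess, 58 x 58 mm (sides along x and y) and 6 mm deep, felt floor: the bench block's place. Beech plate 130 (x) x 78 (y) x 12 mm, its top 16 mm above the bench and level with the tray frame. The point is the centre of the recess floor, 10 mm above the bench, z up. The 13 mm finger hole at a corner is for nothing.
- clamp_recess (a point): fixed tray insert with the long rectangular recess, 118 mm (along x) x 33 mm (along y) and 6 mm deep, felt floor: the ring clamp's place. Beech plate 130 (x) x 78 (y) x 12 mm, its top 16 mm above the bench and level with the tray frame. The point is the centre of the recess floor, 10 mm above the bench, z up. The 13 mm finger hole at a corner is for nothing.
- loupe_recess (a point): fixed tray insert with the smaller round recess, 47 mm across and 6 mm deep, felt floor: the loupe's place. Beech plate 130 (x) x 78 (y) x 12 mm, its top 16 mm above the bench and level with the tray frame. The point is the centre of the recess floor, 10 mm above the bench, z up. The 13 mm finger hole at a corner is for nothing.
- oil_bottle_center (a point): bystander: little cream oil bottle with a red spout, 39 mm across, 98 mm high, standing on the bench; the point is on its axis 33 mm up; to be left alone
- tweezers_center (a point): bystander: steel tweezers lying flat, 133 mm long (their y), 12 mm wide, 9 mm high; the point is their centre; to be left alone

How it is judged (in metres and radians):
At the end, for the whole second after the job is handed in: Each of the four things lies in its own recess: its centre within 8 mm of the recess centre seen from above, its underside within 3 mm of the recess floor, flat to within 0.1 rad (dish and loupe upright), and at rest (under 0.02 m/s) (horizontal distance between borax_dish_center and dish_recess below 0.008 m and z of borax_dish_center in the frame of dish_recess between 0.01 and 0.016 m and angle between each of borax_dish_center, loupe_center's own z axis and vertical below 0.1 rad and linear speed of each of borax_dish, bench_block, ring_clamp, loupe below 0.02 m/s and horizontal distance between bench_block_center and block_recess below 0.008 m and z of bench_block_center in the frame of block_recess between 0.005 and 0.011 m and angle between the z axis of bench_block_center and the z axis of block_recess, either way round below 0.1 rad and horizontal distance between ring_clamp_center and clamp_recess below 0.008 m and z of ring_clamp_center in the frame of clamp_recess between 0.006 and 0.012 m and angle between the z axis of ring_clamp_center and the z axis of clamp_recess, either way round below 0.1 rad and horizontal distance between loupe_center and loupe_recess below 0.008 m and z of loupe_center in the frame of loupe_recess between 0.011 and 0.017 m); the robot touches nothing.
It fails at once if a thing is dropped (falls free of the fingers at more than 0.7 m/s, a fall of about 25 mm) ((linear speed of borax_dish above 0.7 m/s and not (contact force between borax_dish and the fingers above 0.05 N)) or (linear speed of bench_block above 0.7 m/s and not (contact force between bench_block and the fingers above 0.05 N)) or (linear speed of ring_clamp above 0.7 m/s and not (contact force between ring_clamp and the fingers above 0.05 N)) or (linear speed of loupe above 0.7 m/s and not (contact force between loupe and the fingers above 0.05 N))).
It fails at once if the oil bottle or the tweezers are moved by more than 20 mm (distance of any of oil_bottle_center, tweezers_center from where it was at the start of the episode above 0.02 m).
It also fails if it takes over 88 s, if anything falls off the work surface, if the arm or the gripper's body presses on something with over 40 N, if the wrist force passes 120 N, or if a joint passes its speed limit or range.

ROBOT

A 6-joint arm with a two-finger parallel gripper is mounted at the origin on a cart in front of the work surface, level with it; the furniture and walls round the work are solid. World frame = base frame: x ahead of the robot, y to its left, z up, the work surface at z = 0. Lengths are in m, angles in degrees, forces in N, time in s.
With the tool pointing down it reaches from about 0.35 to 0.975 m from the base axis. Payload 7.1 kg.
Tool frame: the origin (TCP) lies at the very end of the fingers, on their centre line; the grasp point (between the pads) lies 19 mm behind it; z points along the fingers, y is the line along which they close (so a half turn about z gives the same grasp; the last joint's range is limited). The gripper opens to 88 mm and grips with 3 to 60 N. Pads are 20 mm wide; open, the fingers measure 115 mm over their backs; the gripper's body (75 mm by 178 mm) begins 61 mm behind the grasp point.
Start: joints at [62.281, 24.242, 93.386, -0, 62.372, -1.089], TCP at [0.28, 0.559, 0.223] pointing down, gripper open.
Joint ranges: [-172.04, 172.04], [-51.8, 120.97], [4.93, 147.93], [-75.15, 255.16], [6.16, 154.13], [-145.62, 145.62]. Speed limits (degrees/s): [136.94, 136.94, 172.46, 180, 180, 180].

INTERFACE

Orientations are given as a 3x3 rotation matrix whose columns are the frame's x, y, z axes.
In Python, from station import get_state, capture, job_done, trace, mark_of gives the robot as it stands.
- The arm moves only by the tool servo_tool, never from a script. Its argument "deltas" is a list of rows, each a list of 3 entries, a list of its own where there are three numbers: the shift along the tool's x, y, z in cm, then the turn, a rotation vector about the tool's x, y, z in degrees, then the opening, from 0 (shut) to 1 (fully open). A call has 1 to 12 rows; each row is the pose to reach, as a shift and turn from the pose commanded when the call began, along the tool's axes at that moment; what a row does not reach only later rows make up. A row lasts 1/12 s, in which the tool goes at most 41.7 mm and 7.16 degrees, less where a joint would pass 70% of its speed; a pose out of reach is approached as far as the arm can. A call with a gripper value outside its range is refused whole. The fingers move at their own pace and stop on an object; "grip_force" is the grip in N (left out, the last holds). Time passes only in rows, so rows that repeat a pose let the fingers close. It gives the time, the measured TCP pose, the force, the opening and the grip force at its end, in the units of the state.
- get_state(): the state, without advancing time (a new reading comes with each control period).
- capture(name): name is "scene" or "top" or "wrist"; returns a dict with "color" (400x640x3 uint8, red, green, blue), "range_z" (400x640 float32, m along the optical axis (not along the pixel's ray), 0 where there is no reading), "fx", "fy", "cx", "cy" (pixels), "k1" (the pictures are not rectified: a ray, as slopes to the right and down, at radius r is drawn at 1 + k1 r^2 times it, then the intrinsics apply), "world_from_camera" (4x4, takes a point from camera to world coordinates). Camera axes: x right, y down, z forward; pixel columns grow to the right and rows downward; lengths in m; the calibration is good to about 2 mm. A picture is of the moment at which its call begins.
- job_done(): hands the job in; it is judged then, once.
Trained networks look in a picture, given as the dict that the camera call returned (one of the last four; its "shot" number tells which), for a name from the list of things; names that differ only in an ending like _2 or _b are one class to them, and where a whole thing is asked for, a point or a joint stands for the part that bears it (a point fixed in the world has none). Each returns a list of dicts, best first, with "conf" (0 to 1); they miss things now and then, are a little off and sometimes report something else, mostly with a low value. They report only what shows in the picture. A call takes as long as a camera call.
- trace(picture, query): "mask" (400x640 bool, what is visible of it) and "extent" ([centre column, centre row, width, height] in pixels, round what is visible of it).
- mark_of(picture, query): "uv" ([column, row] in pixels: a listed point, or the origin of a listed thing).
The state is a dict: "clock": time; "joint_pos": joint angles; "joint_vel": joint speeds; "joint_efforts": joint torques, N m; "position": TCP position; "eef_rot": TCP orientation; "force": force on the tool from outside, world axes, zero at the start; "wrist_torque": the same for the moment, N m; "finger_gap": finger opening in m; "grip_force": force on a finger pad.
Only numpy, scipy, OpenCV 4.12 (cv2) and the standard library are available. Lean on these libraries where they do the work, as an engineer would, in place of code of your own. Each camera call takes 0.05 s, during which the arm holds its last target. There are 200 camera calls.

## Working session

There is one attempt and no reset: what is moved stays moved. The work goes in short steps, Python scripts to look and compute and a tool call to move; the robot and the scene stay as the last step left them, time stands still between calls to the robot, and variables do not carry over. Pictures are saved under pics/ and viewed, at most 18 in all, crops included, and the job is handed in when it is done.

Besides the shell and the picture viewer there is one more tool, called after "Call:" as name(argument=value, ...), one argument or row to a line, values as JSON. servo_tool: Moves the arm, as the interface text tells. Its arguments: {"type":"object","properties":{"deltas":{"type":"array","items":{"type":"array"}},"grip_force":{"type":"number"}},"required":["deltas"]}

```bash
mkdir -p pics; cat > h.py <<'E'
import numpy as np, cv2
from station import get_state, capture, job_done, trace, mark_of
def world(p,uv,z=None,d=None):
    K=np.array([[p['fx'],0,p['cx']],[0,p['fy'],p['cy']],[0,0,1.]])
    n=cv2.undistortPoints(np.array([[uv]],float),K,np.array([p['k1'],0,0,0.]))[0,0]
    T=np.array(p['world_from_camera']); r=T[:3,:3]@[n[0],n[1],1]
    s=d if d is not None else (z-T[2,3])/r[2]
    return T[:3,3]+s*r
def save(p,n): cv2.imwrite('pics/'+n,p['color'][:,:,::-1])
def pts(p,mask):
    v,u=np.nonzero(mask&(p['range_z']>0)); d=p['range_z'][v,u]
    K=np.array([[p['fx'],0,p['cx']],[0,p['fy'],p['cy']],[0,0,1.]])
    n=cv2.undistortPoints(np.c_[u,v].astype(float)[:,None],K,np.array([p['k1'],0,0,0.]))[:,0]
    T=np.array(p['world_from_camera'])
    return (np.c_[n,np.ones(len(n))]*d[:,None])@T[:3,:3].T+T[:3,3]
E
python3 - <<'E'
from h import *
Z=dict(borax_dish_center=.013,bench_block_center=.008,ring_clamp_center=.009,loupe_center=.014,dish_recess=.01,block_recess=.01,clamp_recess=.01,loupe_recess=.01,oil_bottle_center=.033,tweezers_center=.004)
for c in ['top','scene']:
    p=capture(c); save(p,c+'1.png'); print(c,np.round(p['world_from_camera'],3).tolist())
    for n,z in Z.items():
        for m in mark_of(p,n)[:3]: print(n,round(m['conf'],2),np.round(m['uv'],0),np.round(world(p,m['uv'],z),3))
print(get_state())
E
```

```text
top [[-0.018, -0.995, 0.103, 0.479], [-1.0, 0.019, 0.009, -0.016], [-0.011, -0.103, -0.995, 1.189], [0.0, 0.0, 0.0, 1.0]]
borax_dish_center 0.77 [170. 220.] [0.527 0.411 0.013]
borax_dish_center 0.21 [211. 196.] [0.599 0.288 0.013]
bench_block_center 0.5 [414. 194.] [ 0.593 -0.324  0.008]
ring_clamp_center 0.71 [211. 232.] [0.488 0.287 0.009]
loupe_center 0.64 [216. 194.] [0.603 0.272 0.014]
dish_recess 0.67 [212. 235.] [0.479 0.285 0.01 ]
dish_recess 0.59 [270. 174.] [0.662 0.109 0.01 ]
block_recess 0.71 [291. 174.] [0.661 0.045 0.01 ]
clamp_recess 0.72 [344. 170.] [ 0.669 -0.116  0.01 ]
loupe_recess 0.71 [321. 174.] [ 0.657 -0.047  0.01 ]
oil_bottle_center 0.51 [412. 158.] [ 0.698 -0.319  0.033]
tweezers_center 0.47 [438. 181.] [ 0.632 -0.403  0.004]
scene [[0.875, -0.338, 0.346, 0.212], [-0.484, -0.596, 0.641, -0.686], [-0.01, -0.728, -0.685, 0.791], [0.0, 0.0, 0.0, 1.0]]
borax_dish_center 0.59 [249. 146.] [0.528 0.411 0.013]
borax_dish_center 0.58 [353. 215.] [ 0.659 -0.045  0.013]
bench_block_center 0.87 [390. 299.] [ 0.588 -0.316  0.008]
bench_block_center 0.41 [428. 278.] [ 0.
[... 611 characters left out ...]
.23724073e+01, -1.08880278e+00]), 'joint_vel': array([ 0.08584771,  0.03664307, -0.03077227,  0.06441523, -0.05413623,
       -0.01513233]), 'joint_efforts': array([-1.38922383e-03, -5.44588888e+01, -2.74046803e+01,  6.43146434e-02,
        1.69762195e-02, -1.91721489e-05]), 'position': array([0.28011381, 0.55867588, 0.2226759 ]), 'eef_rot': array([[-8.93910258e-01,  4.48245972e-01, -1.43675142e-05],
       [ 4.48245972e-01,  8.93910257e-01, -1.64259372e-05],
       [ 5.48040812e-06, -2.11234941e-05, -1.00000000e+00]]), 'force': array([-0.46023868, -0.16216481, -0.15390774]), 'wrist_torque': array([-0.01719199, -0.0403597 ,  0.02279868]), 'grip_force': 0.0, 'finger_gap': 0.08769340733642413}
```

```bash
python3 - <<'E'
import cv2
a=cv2.imread('pics/top1.png')[130:270,130:470]
cv2.imwrite('pics/t2.png',cv2.resize(a,None,fx=2.35,fy=2.35,interpolation=2))
a=cv2.imread('pics/scene1.png')[100:380,200:520]
cv2.imwrite('pics/s2.png',cv2.resize(a,None,fx=2.1,fy=2.1,interpolation=2))
E
```

```text
(no output)
```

View pics/t2.png

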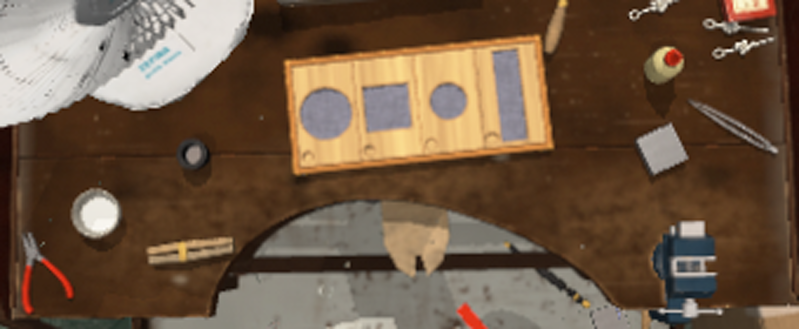

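View pics/s2.png

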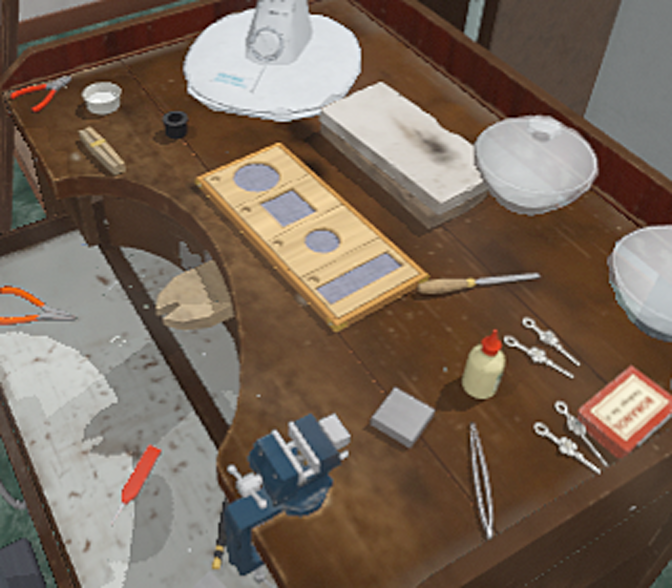

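The top view shows dish (171,221), loupe (212,195), clamp (210,236), block (411,193) and tray (240–365,145–205) in full-picture pixels. A lamp is at the far left. Next I measure yaws, centres and obstacle heights.

```bash
python3 - <<'E'
from h import *
H=dict(borax_dish_center=.026,bench_block_center=.016,ring_clamp_center=.018,loupe_center=.028,dish_recess=.01,block_recess=.01,clamp_recess=.01,loupe_recess=.01)
for c in ['top','scene']:
    p=capture(c)
    for n in H:
        for m in trace(p,n)[:2]:
            if m['conf']<.3: continue
            P=pts(p,m['mask'])
            if n.endswith('recess'): P=P[(P[:,2]<.03)]
            else: P=P[abs(P[:,2]-H[n])<.008]
            if len(P)<8: continue
            r=cv2.minAreaRect(P[:,:2].astype(np.float32)*1000)
            print(c,n,round(m['conf'],2),np.round(m['extent']),len(P),'zmed',np.round(np.median(P[:,2]),3),'rect',np.round(r[0],1),np.round(r[1],1),round(r[2],1))
    A=pts(p,np.ones((400,640),bool)); 
    print('tall cells >.06:')
    for y in np.arange(-.5,.6,.1):
        row=[]
        for x in np.arange(.3,1.0,.1):
            q=A[(abs(A[:,0]-x-.05)<.05)&(abs(A[:,1]-y-.05)<.05)]
            row.append(int(1000*np.percentile(q[:,2],98)) if len(q)>5 else None)
        print(round(y,1),row)
E
```

```text
top bench_block_center 0.62 [414. 193.  23.  21.] 281 zmed 0.016 rect [ 593.5 -315. ] [50.1 50.8] 23.4
top ring_clamp_center 0.54 [212. 237.  36.  16.] 235 zmed 0.017 rect [478.4 286.2] [ 24.  109.9] 8.5
top loupe_center 0.53 [213. 198.  14.  16.] 83 zmed 0.027 rect [597.8 282.6] [37.8 35.9] 62.4
top dish_recess 0.94 [270. 180.  31.  52.] 1112 zmed 0.014 rect [648.1 111.9] [132.7  78.6] 5.0
top block_recess 0.7 [292. 174.  35.  46.] 1143 zmed 0.014 rect [653.7  35.1] [132.7  84.4] 3.2
top clamp_recess 0.55 [346. 171.  33.  43.] 1098 zmed 0.013 rect [ 666.8 -122.5] [131.3  81.4] 3.0
top clamp_recess 0.48 [211. 197.  10.  12.] 115 zmed 0.022 rect [597.4 283.6] [37.4 33. ] 88.6
top loupe_recess 0.87 [322. 173.  26.  48.] 1149 zmed 0.015 rect [661.  -44.9] [136.4  81.5] 4.8
tall cells >.06:
-0.5 [23, 72, 78, 77, 77, 78, 98]
-0.4 [70, 90, 18, 69, 73, 87, 131]
-0.3 [0, 4, 14, 9, 4, 7, 96]
-0.2 [-247, 2, 15, 18, 19, 78, 130]
-0.1 [-244, -40, 17, 19, 18, 80, 131]
-0.0 [-250, -40, 18, 19, 24, 52, 51]
0.1 [-250, -147, 17, 18, 519, 541, 473]
0.2 [0, 19, 27, 511, 597, 593, 510]
0.3 [1, 18, 421, 
[... 694 characters left out ...]
ene block_recess 0.77 [337. 196.  52.  29.] 792 zmed 0.014 rect [653.6  34.6] [132.   78.5] 3.9
scene clamp_recess 0.85 [373. 233.  54.  36.] 1061 zmed 0.014 rect [ 668.8 -122.7] [133.8  82.3] 5.9
scene loupe_recess 0.66 [353. 215.  50.  32.] 973 zmed 0.015 rect [661.  -45.5] [135.4  85.1] 7.2
tall cells >.06:
-0.5 [2, 74, 76, 76, 76, 76, 94]
-0.4 [69, 88, 16, 75, 52, 87, 129]
-0.3 [0, 1, 13, 3, 2, 4, 94]
-0.2 [-247, 1, 15, 17, 17, 84, 127]
-0.1 [-245, -42, 16, 18, 17, 82, 129]
-0.0 [-252, -42, 16, 17, 30, 49, 49]
0.1 [-252, -147, 16, 18, 458, 481, 469]
0.2 [0, 17, 27, 470, 479, 474, 432]
0.3 [0, 18, 418, 475, 458, 440, 37]
0.4 [0, 9, 432, 456, 350, 130, 34]
0.5 [477, 58, 58, 58, 59, 59, 63]
```

```bash
python3 - <<'E'
from h import *
for c in ['top','scene']:
    p=capture(c); A=pts(p,np.ones((400,640),bool)); 
    print(c)
    for z in np.arange(.1,1.1,.05):
        q=A[(abs(A[:,2]-z-.025)<.025)&(A[:,0]<1.15)&(A[:,0]>.42)&(A[:,1]>0)]
        q2=A[(abs(A[:,2]-z-.025)<.025)&(A[:,0]<.42)&(A[:,0]>0)&(A[:,1]>-.1)]
        f=lambda q:np.round(np.r_[q.min(0)[:2],q.max(0)[:2]],2) if len(q)>10 else None
        print(round(z,2),len(q),f(q),'| arm',len(q2),f(q2))
E
```

```text
top
0.1 135 [0.45 0.42 0.97 0.67] | arm 293 [ 0.04 -0.06  0.07  0.06]
0.15 313 [0.46 0.28 1.09 0.67] | arm 152 [ 0.05 -0.04  0.07  0.04]
0.2 466 [0.48 0.19 1.06 0.67] | arm 87 [0.25 0.51 0.31 0.6 ]
0.25 1165 [0.49 0.16 1.07 0.67] | arm 68 [0.27 0.5  0.32 0.6 ]
0.3 1792 [0.5  0.14 1.07 0.67] | arm 1572 [0.21 0.47 0.35 0.64]
0.35 2910 [0.51 0.14 0.95 0.67] | arm 512 [0.24 0.51 0.32 0.56]
0.4 5950 [0.53 0.13 0.95 0.67] | arm 502 [0.25 0.52 0.32 0.57]
0.45 5764 [0.6  0.14 0.92 0.46] | arm 85 [0.28 0.5  0.35 0.56]
0.5 3800 [0.62 0.16 0.91 0.45] | arm 789 [0.27 0.42 0.35 0.56]
0.55 4233 [0.65 0.19 0.88 0.43] | arm 1255 [0.24 0.38 0.33 0.52]
0.6 138 [0.74 0.28 0.79 0.34] | arm 1768 [0.23 0.36 0.3  0.48]
0.65 0 None | arm 72 [0.25 0.38 0.25 0.43]
0.7 0 None | arm 0 None
0.75 0 None | arm 0 None
0.8 0 None | arm 0 None
0.85 0 None | arm 0 None
0.9 0 None | arm 0 None
0.95 0 None | arm 0 None
1.0 0 None | arm 0 None
1.05 0 None | arm 0 None
scene
0.1 402 [0.45 0.36 1.09 1.13] | arm 1147 [ 0.   -0.07  0.27  2.12]
0.15 330 [0.46 0.25 1.08 1.13] | arm 910 [ 0.   -0.07  0.07  2.1 ]
0.2 1103 [0.47 0.18 1.06 1.13] | arm 1004 [ 0.   -0.07  0.31  0.61]
0.25 1580 [0.48 0.15 1.06 1.14] | arm 1360 [ 0.   -0.09  0.32  0.61]
0.3 1646 [0.5  0.14 0.92 1.14] | arm 2950 [ 0.   -0.1   0.35  0.64]
0.35 2121 [0.51 0.13 0.92 0.67] | arm 3908 [ 0.   -0.08  0.31  0.57]
0.4 2865 [0.52 0.13 0.92 0.67] | arm 570 [0.24 0.52 0.32 0.57]
0.45 1317 [0.6  0.14 0.91 0.45] | arm 477 [0.24 0.51 0.32 0.56]
0.5 0 None | arm 0 None
0.55 0 None | arm 0 None
0.6 0 None | arm 0 None
0.65 0 None | arm 0 None
0.7 0 None | arm 0 None
0.75 0 None | arm 0 None
0.8 0 None | arm 0 None
0.85 0 None | arm 0 None
0.9 0 None | arm 0 None
0.95 0 None | arm 0 None
1.0 0 None | arm 0 None
1.05 0 None | arm 0 None
```

View pics/scene1.png

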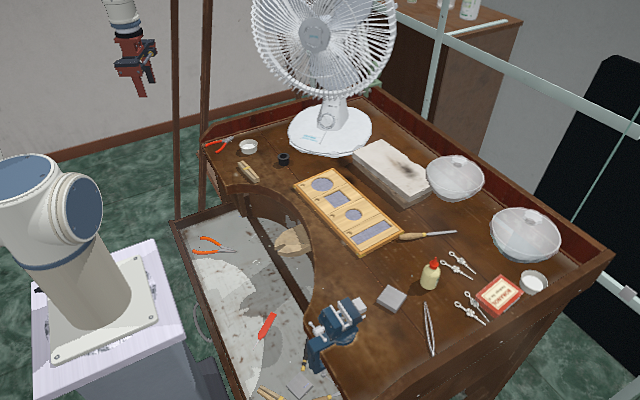

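View pics/top1.png

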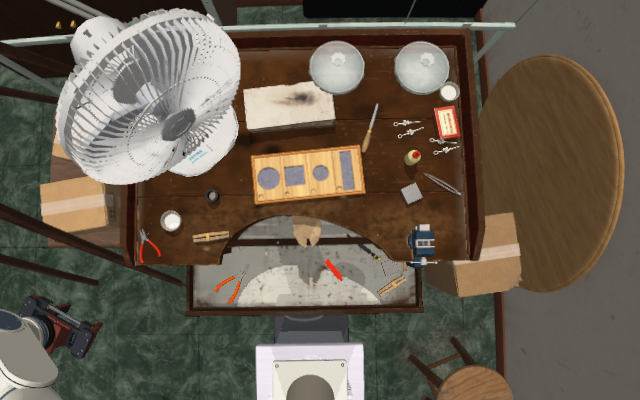

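```bash
python3 - <<'E'
from h import *
A=np.vstack([pts(p,np.ones((400,640),bool)) for p in (capture('top'),capture('scene'))])
A=A[(A[:,1]<.62)&(A[:,1]>.05)&(A[:,0]>.42)&(A[:,0]<1.)]
for z in np.arange(.05,.6,.05):
    print('z',round(z,2))
    for y in np.arange(.1,.6,.1):
        row=[]
        for x in (.42,.5,.55,.6,.65,.7,.8): 
            w=.1 if x>=.7 else .05 if x>=.5 else .08
            q=(A[:,0]>=x)&(A[:,0]<x+w)&(A[:,1]>=y)&(A[:,1]<y+.1)&(A[:,2]>=z)&(A[:,2]<z+.05)
            row.append(int(q.sum()))
        if sum(row): print('  y',round(y,1),row)
for n,xy in [('loupe',(.598,.282)),('dish',(.525,.41))]:
    q=A[A[:,2]>.07]; d=np.hypot(*(q[:,:2]-xy).T)
    for z in np.arange(.05,.6,.05):
        s=d[(q[:,2]>=z)&(q[:,2]<z+.05)]
        if len(s): print(n,round(z,2),round(np.percentile(s,1),3))
E
```

```text
z 0.05
  y 0.1 [0, 0, 0, 0, 0, 2, 137]
  y 0.3 [0, 0, 0, 0, 0, 99, 411]
  y 0.4 [0, 0, 0, 0, 0, 2, 32]
  y 0.5 [229, 201, 203, 157, 59, 116, 57]
z 0.1
  y 0.3 [0, 0, 0, 0, 0, 0, 124]
  y 0.4 [0, 0, 0, 0, 0, 0, 13]
z 0.15
  y 0.2 [0, 0, 0, 0, 0, 37, 0]
  y 0.3 [0, 0, 0, 0, 0, 21, 1]
z 0.2
  y 0.1 [0, 0, 0, 0, 0, 15, 19]
  y 0.2 [0, 0, 0, 0, 56, 435, 139]
  y 0.3 [0, 0, 0, 10, 134, 156, 0]
  y 0.4 [0, 0, 0, 0, 1, 5, 0]
z 0.25
  y 0.1 [0, 0, 0, 0, 0, 140, 162]
  y 0.2 [0, 0, 0, 0, 199, 529, 236]
  y 0.3 [0, 0, 0, 210, 99, 138, 4]
  y 0.4 [0, 0, 0, 54, 83, 36, 0]
z 0.3
  y 0.1 [0, 0, 0, 0, 0, 302, 302]
  y 0.2 [0, 0, 0, 0, 327, 606, 146]
  y 0.3 [0, 0, 32, 412, 121, 112, 58]
  y 0.4 [0, 0, 10, 127, 27, 62, 0]
z 0.35
  y 0.1 [0, 0, 0, 0, 0, 404, 484]
  y 0.2 [0, 0, 0, 0, 478, 913, 113]
  y 0.3 [0, 0, 83, 597, 207, 367, 199]
  y 0.4 [0, 0, 64, 158, 101, 134, 3]
  y 0.5 [0, 0, 0, 0, 0, 0, 1]
z 0.4
  y 0.1 [0, 0, 0, 0, 0, 397, 657]
  y 0.2 [0, 0, 0, 0, 640, 1530, 490]
  y 0.3 [0, 0, 62, 791, 479, 1122, 434]
  y 0.4 [0, 0, 106, 250, 242, 486, 376]
z 0.45
  y 0.1 [0, 0, 0, 0, 0, 276, 1015]
  y 0.2 [0, 0, 0, 0, 294, 979, 821]
  y 0.3 [0, 0, 0, 715, 725, 551, 380]
  y 0.4 [0, 0, 1, 323, 114, 344, 397]
z 0.5
  y 0.1 [0, 0, 0, 0, 0, 106, 659]
  y 0.2 [0, 0, 0, 0, 80, 695, 924]
  y 0.3 [0, 0, 0, 427, 347, 38, 27]
  y 0.4 [0, 0, 0, 124, 339, 25, 0]
z 0.55
  y 0.1 [0, 0, 0, 0, 0, 0, 15]
  y 0.2 [0, 0, 0, 0, 1, 870, 1267]
  y 0.3 [0, 0, 0, 0, 396, 1384, 54]
  y 0.4 [0, 0, 0, 0, 114, 110, 0]
loupe 0.05 0.206
loupe 0.1 0.247
loupe 0.15 0.119
loupe 0.2 0.07
loupe 0.25 0.06
loupe 0.3 0.06
loupe 0.35 0.061
loupe 0.4 0.064
loupe 0.45 0.068
loupe 0.5 0.076
loupe 0.55 0.094
dish 0.05 0.27
dish 0.1 0.296
dish 0.15 0.211
dish 0.2 0.138
dish 0.25 0.098
dish 0.3 0.076
dish 0.35 0.068
dish 0.4 0.073
dish 0.45 0.082
dish 0.5 0.1
dish 0.55 0.144
```

Pixels in the full views: dish (171,221), loupe (212,195), clamp (210,236), block (411,193), and the fan (60–240,10–185) has its face about 6 cm behind the loupe. I'll lean the tool back there. Next is a delta planner.

```bash
cat >> h.py <<'E'
from scipy.spatial.transform import Rotation as Ro
def target(az,tilt=0):
    a,t=np.radians([az,tilt]); y=np.array([np.cos(a),np.sin(a),0]); x=np.array([-y[1],y[0],0]); z=np.array([0,0,-1.])
    return np.c_[x*np.cos(t)-z*np.sin(t),y,z*np.cos(t)+x*np.sin(t)]
def go(*wps):
    """wps: (pos,az,tilt) printed as (cm shift, deg turn, rows needed) from the present pose"""
    s=get_state(); p=np.array(s['position']); R=np.array(s['eef_rot']); q,Q=p,R
    for w in wps:
        T=target(*w[1:]); d=R.T@(np.array(w[0])-p)*100; r=Ro.from_matrix(R.T@T).as_rotvec(degrees=True)
        n=max(np.linalg.norm(np.array(w[0])-q)/.0417,Ro.from_matrix(Q.T@T).magnitude()*57.3/7.16)
        print(np.round(d,2).tolist(),np.round(r,1).tolist(),'rows',round(n,1)); q,Q=np.array(w[0]),T
E
python3 - <<'E'
from h import *
go(([.48,.285,.16],8.5),([.48,.285,.06],8.5))
s=get_state();p=capture('wrist');T=np.eye(4);T[:3,:3]=s['eef_rot'];T[:3,3]=s['position']
print(np.round(np.linalg.inv(T)@p['world_from_camera'],3),p['fx'])
E
```

```text
[-30.14, -15.51, 6.27] [0.0, -0.0, 54.9] rows 8.3
[-30.14, -15.51, 16.27] [0.0, -0.0, 54.9] rows 2.4
[[-0.    -0.957 -0.29   0.079]
 [ 1.    -0.    -0.    -0.001]
 [ 0.    -0.29   0.957 -0.161]
 [ 0.     0.     0.     1.   ]] 283.6609161715894
```

Call:
servo_tool(
  deltas=[
    [[-30.1, -15.5, 6.3], [0, 0, 54.9], 1],
    [[-30.1, -15.5, 6.3], [0, 0, 54.9], 1],
    [[-30.1, -15.5, 6.3], [0, 0, 54.9], 1],
    [[-30.1, -15.5, 6.3], [0, 0, 54.9], 1],
    [[-30.1, -15.5, 6.3], [0, 0, 54.9], 1],
    [[-30.1, -15.5, 6.3], [0, 0, 54.9], 1],
    [[-30.1, -15.5, 6.3], [0, 0, 54.9], 1],
    [[-30.1, -15.5, 6.3], [0, 0, 54.9], 1],
    [[-30.1, -15.5, 6.3], [0, 0, 54.9], 1],
    [[-30.1, -15.5, 6.3], [0, 0, 54.9], 1],
    [[-30.1, -15.5, 6.3], [0, 0, 54.9], 1],
    [[-30.1, -15.5, 6.3], [0, 0, 54.9], 1],
  ],
  grip_force=15,
)

```text
clock: 3.25
position: [0.4793, 0.2863, 0.16]
eef_rot: [[-0.149, 0.989, 0.0], [0.989, 0.149, 0.0], [0.0, 0.0, -1.0]]
force: [-1.0, 0.2, -0.8]
finger_gap: 0.0878
grip_force: 0.0
```

```bash
cat >> h.py <<'E'
def look(names,H,fn=None,cam='wrist'):
    p=capture(cam)
    if fn: save(p,fn)
    for n,h in zip(names,H):
        for m in trace(p,n)[:2]:
            P=pts(p,m['mask']); P=P[abs(P[:,2]-h)<.007]
            if m['conf']<.2 or len(P)<10: continue
            r=cv2.minAreaRect(P[:,:2].astype(np.float32)*1000); c=cv2.minEnclosingCircle(P[:,:2].astype(np.float32)*1000)
            print(n,round(m['conf'],2),len(P),'z',np.round(np.median(P[:,2]),4),'rect',np.round(r[0],1),np.round(r[1],1),round(r[2],1),'circ',np.round(c[0],1),round(c[1],1))
    return p
E
python3 - <<'E'
from h import *
s=get_state();print(s['clock'],s['position'],s['joint_pos'])
look(['ring_clamp_center','loupe_center','borax_dish_center'],[.018,.028,.026],'w1.png')
go(([.478,.286,.06],8.5),([.478,.286,.008],8.5))
E
```

```text
3.25 [0.47925725 0.28626899 0.15995062] [2.96181561e+01 2.33980495e+01 1.04601192e+02 2.52157525e-02
 5.19818824e+01 2.10490386e+01]
ring_clamp_center 0.71 1653 z 0.0169 rect [476.6 286. ] [ 24.4 108.7] 9.0 circ [477.3 286.4] 54.6
loupe_center 0.6 647 z 0.0273 rect [598.4 282.7] [37.9 38.3] 68.3 circ [598.5 282.9] 19.5
borax_dish_center 0.64 830 z 0.0237 rect [525.6 406. ] [58.1 58.8] 75.7 circ [525.8 406.1] 30.3
borax_dish_center 0.24 680 z 0.0273 rect [598.6 282.3] [37.9 39. ] 73.1 circ [598.8 282.6] 19.9
[-0.03, -0.12, 10.0] [0.0, -0.0, 0.1] rows 2.4
[-0.04, -0.12, 15.2] [0.0, -0.0, 0.1] rows 1.2
```

View pics/w1.png

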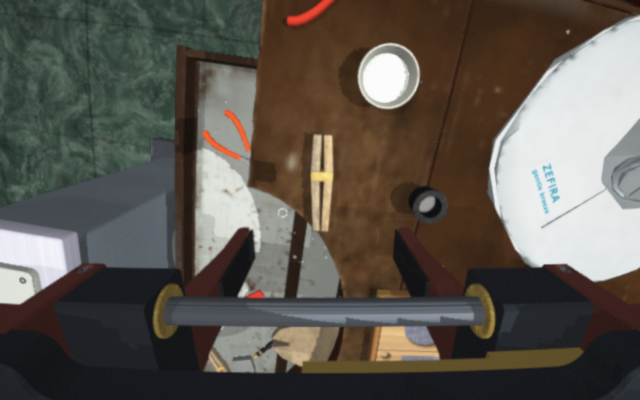

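The wrist view shows the clamp (322,185), dish (388,77) and loupe (430,205) clearly, all with consistent positions. Descending on the clamp.

Call:
servo_tool(
  deltas=[
    [[0, -0.25, 10], [0, 0, -0.4], 1],
    [[0, -0.25, 10], [0, 0, -0.4], 1],
    [[0, -0.25, 13], [0, 0, -0.4], 1],
    [[0, -0.25, 15.1], [0, 0, -0.4], 1],
    [[0, -0.25, 15.1], [0, 0, -0.4], 1],
    [[0, -0.25, 15.1], [0, 0, -0.4], 0],
    [[0, -0.25, 15.1], [0, 0, -0.4], 0],
    [[0, -0.25, 15.1], [0, 0, -0.4], 0],
    [[0, -0.25, 15.1], [0, 0, -0.4], 0],
    [[0, -0.25, 15.1], [0, 0, -0.4], 0],
    [[0, -0.25, 15.1], [0, 0, -0.4], 0],
    [[0, -0.25, 15.1], [0, 0, -0.4], 0],
  ],
  grip_force=15,
)

```text
clock: 4.45
position: [0.4776, 0.285, 0.0094]
eef_rot: [[-0.154, 0.988, 0.001], [0.988, 0.154, 0.001], [0.0, 0.001, -1.0]]
force: [-0.1, 0.1, -0.4]
finger_gap: 0.0446
grip_force: 0.0
```

```bash
python3 - <<'E'
from h import *
s=get_state();print(s['finger_gap'],s['grip_force'],s['position'])
go(([.478,.286,.1],9),([.56,-.07,.13],-85.2),([.667,-.1225,.13],-85.2))
E
```

```text
0.044611606276241014 0.0 [0.4775955  0.28501116 0.00941203]
[0.1, 0.06, -9.06] [0.1, -0.0, -0.1] rows 2.2
[-36.34, 2.68, -12.07] [0.0, -0.1, 94.1] rows 13.2
[-43.18, 12.45, -12.06] [0.0, -0.1, 94.1] rows 2.9
```

Call:
servo_tool(
  deltas=[
    [[0, 0, 0], [0, 0, 0], 0],
    [[0, 0, 0], [0, 0, 0], 0],
    [[0, 0, 0], [0, 0, 0], 0],
    [[0, 0, 0], [0, 0, 0], 0],
    [[0, 0, 0], [0, 0, 0], 0],
    [[0, 0, -1], [0, 0, 0], 0],
    [[0, 0, -4], [0, 0, 0], 0],
    [[0, 0, -8], [0, 0, 0], 0],
    [[0, 0, -12], [0, 0, 0], 0],
    [[-4, 0, -12], [0, 0, 7], 0],
    [[-8, 0, -12], [0, 0, 14], 0],
    [[-12, 0.5, -12], [0, 0, 21], 0],
  ],
)

```text
clock: 5.45
position: [0.5003, 0.1663, 0.1302]
eef_rot: [[0.214, 0.977, 0.002], [0.977, -0.214, 0.0], [0.001, 0.001, -1.0]]
force: [1.0, 0.1, -1.2]
finger_gap: 0.0241
grip_force: 14.7
```

```bash
python3 - <<'E'
from h import *
go(([.667,-.1225,.13],-85.2),)
E
```

```text
[-24.66, 22.45, 0.04] [0.0, -0.1, 72.9] rows 10.2
```

Call:
servo_tool(
  deltas=[
    [[-24.7, 22.4, 0], [0, 0, 72.9], 0],
    [[-24.7, 22.4, 0], [0, 0, 72.9], 0],
    [[-24.7, 22.4, 0], [0, 0, 72.9], 0],
    [[-24.7, 22.4, 0], [0, 0, 72.9], 0],
    [[-24.7, 22.4, 0], [0, 0, 72.9], 0],
    [[-24.7, 22.4, 0], [0, 0, 72.9], 0],
    [[-24.7, 22.4, 0], [0, 0, 72.9], 0],
    [[-24.7, 22.4, 0], [0, 0, 72.9], 0],
    [[-24.7, 22.4, 0], [0, 0, 72.9], 0],
    [[-24.7, 22.4, 0], [0, 0, 72.9], 0],
    [[-24.7, 22.4, 0], [0, 0, 72.9], 0],
    [[-24.7, 22.4, 0], [0, 0, 72.9], 0],
  ],
)

```text
clock: 6.45
position: [0.6675, -0.1216, 0.1289]
eef_rot: [[0.996, 0.088, -0.0], [0.088, -0.996, 0.0], [-0.0, -0.0, -1.0]]
force: [-0.1, 0.6, -0.6]
finger_gap: 0.0248
grip_force: 14.7
```

```bash
python3 - <<'E'
from h import *
p=capture('wrist'); save(p,'w2.png'); s=get_state(); print(s['position'],s['joint_pos'],s['finger_gap'])
for m in trace(p,'ring_clamp_center')[:1]:
    P=pts(p,m['mask']); print('clamp',P.shape,np.round(np.percentile(P,[2,50,98],0),4))
E
```

```text
[ 0.6674501  -0.12123004  0.12889126] [-1.13000730e+01  3.47348247e+01  8.94597524e+01  1.15849103e-03
  5.58236485e+01  7.35236517e+01] 0.024745464400555042
clamp (4917, 3) [[ 0.6373 -0.1337  0.1273]
 [ 0.6855 -0.1219  0.1371]
 [ 0.7252 -0.1099  0.1385]]
```

View pics/w2.png

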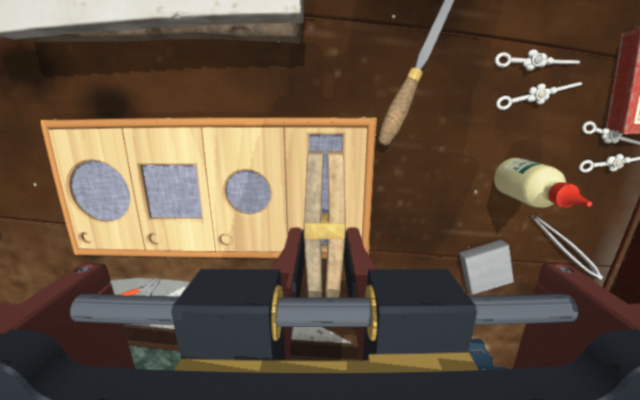

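The view shows round recesses at (100,190) and (248,190), the square one at (172,190), the clamp over its own recess, and the block at (485,265). I'll segment the felt and project it.

```bash
cat > rec.py <<'E'
from h import *
p=capture('wrist'); c=p['color'].astype(int); R,G,B=c[...,0],c[...,1],c[...,2]
m=((B>R+5)&(B>90)).astype(np.uint8); m[230:]=0; m[:,:50]=0; m[:,375:]=0; m[:125]=0
m=cv2.morphologyEx(m,cv2.MORPH_CLOSE,np.ones((5,5))); m=cv2.morphologyEx(m,cv2.MORPH_OPEN,np.ones((3,3)))
n,L,st,ce=cv2.connectedComponentsWithStats(m)
a=np.radians(4.8); U=np.array([np.cos(a),np.sin(a)]); V=np.array([-np.sin(a),np.cos(a)])
C=np.array(p['world_from_camera'])[:2,3]
for i in range(1,n):
    if st[i,4]<150: continue
    k=max(cv2.findContours((L==i).astype(np.uint8),0,1)[0],key=len)[:,0].astype(float)
    lo=np.array([world(p,q,.010)[:2] for q in k]); hi=np.array([world(p,q,.016)[:2] for q in k]); o=[]
    for D in (U,V):
        e=[]
        for f,s in ((np.min,-1),(np.max,1)):
            x=f(lo@D); near=(C@D-x)*s>0   # camera beyond this edge -> wall seen? edge facing
            # camera lies outside this edge: floor there hidden by the rim -> rim plane
            e.append(f(hi@D) if near else x)
        o+=e
    cu,cv=(o[0]+o[1])/2,(o[2]+o[3])/2
    r=cv2.minAreaRect(lo.astype(np.float32)*1000)
    print(st[i],'centre',np.round(cu*U+cv*V,4),'size',np.round([o[1]-o[0],o[3]-o[2]],4),'edges',np.round(o,4),'rectang',round(r[2],1))
    Pm=pts(p,L==i); print('   depth z',np.round(np.median(Pm[:,2]),4))
E
python3 - <<'E'
exec(open('rec.py').read())
look(['bench_block_center','dish_recess','clamp_recess'],[.016,.016,.016])
E
```

```text
[311 136  31  76 709] centre [ 0.6865 -0.1228] size [0.0777 0.0295] edges [ 0.635   0.7127 -0.1945 -0.1651] rectang 5.2
   depth z 0.0094
[  73  161   56   58 2494] centre [0.6496 0.1111] size [0.0636 0.0662] edges [0.6248 0.6885 0.0232 0.0894] rectang 83.4
   depth z 0.0092
[ 144  165   57   52 2616] centre [0.6556 0.0327] size [0.0564 0.0576] edges [ 0.6278  0.6842 -0.051   0.0066] rectang 4.4
   depth z 0.0092
[ 228  171   42   41 1366] centre [ 0.6625 -0.0456] size [0.044  0.0441] edges [ 0.6344  0.6784 -0.123  -0.0789] rectang 2.0
   depth z 0.0091
bench_block_center 0.58 1800 z 0.0149 rect [ 595.1 -316.2] [51.3 51. ] 23.9 circ [ 594.7 -316.7] 35.5
dish_recess 0.71 7498 z 0.0144 rect [647.8 111.7] [132.7  81.9] 5.3 circ [649.4 111. ] 74.7
clamp_recess 0.61 4847 z 0.0147 rect [ 669.1 -123.5] [129.1  79.8] 5.1 circ [ 674.  -124.3] 69.4
```

```bash
python3 - <<'E'
from h import *
s=get_state(); print(s['position'])
p=capture('wrist'); m=trace(p,'ring_clamp_center')[0]; P=pts(p,m['mask']); P=P[(P[:,2]>.12)]
U=np.array([.9962,.0877]);V=np.array([-.0877,.9962])
for q in (98,99,99.7,100): print(q,np.percentile((P[:,:2]-s['position'][:2])@U,q))
Q=P[(P[:,:2]-s['position'][:2])@U>.02]; v=(Q[:,:2]-s['position'][:2])@V; print('v',np.percentile(v,[1,50,99]),'z',np.median(Q[:,2]))
v,u=np.nonzero(m['mask']); i=v==v.min(); print(v.min(),u[i].mean()); print((world(p,[u[i].mean(),v.min()],.137)[:2]-s['position'][:2])@U)
E
```

```text
[ 0.6677539  -0.12108733  0.12881857]
98 0.05799993442469888
99 0.05813297147132498
99.7 0.05824081390895706
100 0.05838188105787388
v [-0.01281409 -0.00036825  0.00941804] z 0.13688636832354148
150 324.41379310344826
0.059906154900872824
```

Call:
servo_tool(
  deltas=[
    [[-0.25, 0.24, 4], [0, 0, 0], 0],
    [[-0.25, 0.24, 8], [0, 0, 0], 0],
    [[-0.25, 0.24, 9.5], [0, 0, 0], 0],
    [[-0.25, 0.24, 10.3], [0, 0, 0], 0],
    [[-0.25, 0.24, 10.8], [0, 0, 0], 0],
    [[-0.25, 0.24, 10.9], [0, 0, 0], 0],
    [[-0.25, 0.24, 10.9], [0, 0, 0], 0],
    [[-0.25, 0.24, 10.9], [0, 0, 0], 0.5],
    [[-0.25, 0.24, 10.9], [0, 0, 0], 0.5],
    [[-0.25, 0.24, 10.9], [0, 0, 0], 0.5],
    [[-0.25, 0.24, 10.9], [0, 0, 0], 0.5],
    [[-0.25, 0.24, 10.5], [0, 0, 0], 0.5],
  ],
)

```text
clock: 7.9
position: [0.6652, -0.1241, 0.0236]
eef_rot: [[0.996, 0.087, -0.001], [0.087, -0.996, 0.0], [-0.001, -0.0, -1.0]]
force: [0.8, -0.2, 0.5]
finger_gap: 0.044
grip_force: 0.0
```

```bash
python3 - <<'E'
from h import *
look(['ring_clamp_center'],[.028],'w3.png')
# next: block at (.5945,-.3163), sides 23.5 -> az -66.5 
go(([.667,-.1237,.12],-85),([.5945,-.316,.12],-66.5))
E
```

```text
ring_clamp_center 0.9 4581 z 0.0268 rect [ 677.1 -125.1] [96.5 24.1] 4.3 circ [ 677.2 -124.6] 48.6
[0.12, -0.04, -9.54] [0.0, -0.1, -0.0] rows 2.3
[-8.77, 18.49, -9.55] [0.0, -0.1, -18.5] rows 4.9
```

View pics/w3.png

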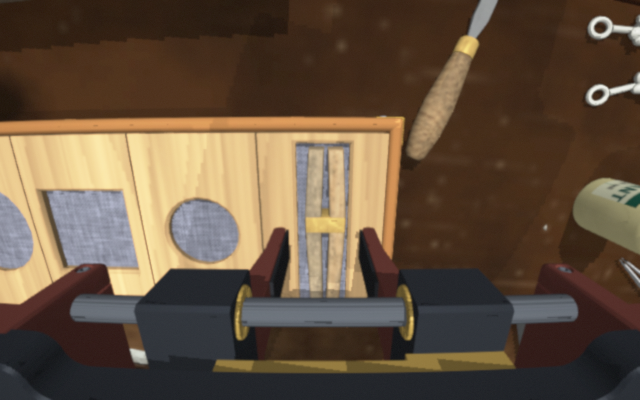

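The clamp lies in its recess (322,220) with felt showing on both sides. Now the block.

Call:
servo_tool(
  deltas=[
    [[0.1, 0, -4], [0, 0, 0], 0.75],
    [[0.1, 0, -8], [0, 0, 0], 0.75],
    [[-0.5, 1, -11], [0, 0, 0], 0.75],
    [[-8.8, 18.5, -10.5], [0, 0, -18.5], 0.75],
    [[-8.8, 18.5, -10.5], [0, 0, -18.5], 0.75],
    [[-8.8, 18.5, -10.5], [0, 0, -18.5], 0.75],
    [[-8.8, 18.5, -10.5], [0, 0, -18.5], 0.75],
    [[-8.8, 18.5, -10.5], [0, 0, -18.5], 0.75],
    [[-8.8, 18.5, -10.5], [0, 0, -18.5], 0.75],
    [[-8.8, 18.5, -10.5], [0, 0, -18.5], 0.75],
  ],
)

```text
clock: 8.83
position: [0.5931, -0.3176, 0.1287]
eef_rot: [[0.919, 0.395, 0.0], [0.395, -0.919, 0.0], [0.0, 0.0, -1.0]]
force: [1.1, 0.4, -0.3]
finger_gap: 0.066
grip_force: 0.0
```

```bash
python3 - <<'E'
from h import *
print(get_state()['joint_pos'])
p=look(['bench_block_center','tweezers_center'],[.016,.006],'w4.png')
go(([.5945,-.316,.008],-66.5))
E
```

```text
[-2.91883746e+01  3.43181928e+01  9.02733314e+01  7.91407560e-03
  5.54026900e+01  3.75204316e+01]
bench_block_center 0.63 2381 z 0.0148 rect [ 595.3 -316.5] [50.3 49.5] 22.8 circ [ 596.2 -316.9] 34.1
tweezers_center 0.86 304 z 0.0071 rect [ 621. -419.] [117.6  11.7] 56.8 circ [ 620.1 -418.4] 58.9
[-0.02, 0.11, 12.07] [-0.0, -0.0, 0.0] rows 2.9
```

View pics/w4.png

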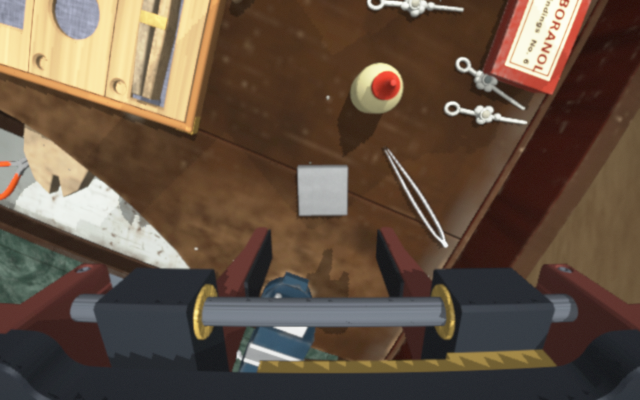

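Block at (322,190) is square to the tool, and the tweezers (415,200) and bottle (378,88) are clear of the fingers. Descend and grip.

Call:
servo_tool(
  deltas=[
    [[0.22, 0, 4], [0, 0, 0.5], 0.75],
    [[0.22, 0, 8], [0, 0, 0.5], 0.75],
    [[0.22, 0, 11], [0, 0, 0.5], 0.75],
    [[0.22, 0, 12.0], [0, 0, 0.5], 0.75],
    [[0.22, 0, 12.0], [0, 0, 0.5], 0.75],
    [[0.22, 0, 12.0], [0, 0, 0.5], 0],
    [[0.22, 0, 12.0], [0, 0, 0.5], 0],
    [[0.22, 0, 12.0], [0, 0, 0.5], 0],
    [[0.22, 0, 12.0], [0, 0, 0.5], 0],
    [[0.22, 0, 12.0], [0, 0, 0.5], 0],
    [[0.22, 0, 11], [0, 0, 0.5], 0],
    [[0.22, 0, 9], [0, 0, 0.5], 0],
  ],
  grip_force=35,
)

```text
clock: 9.98
position: [0.5939, -0.3143, 0.0374]
eef_rot: [[0.921, 0.39, -0.004], [0.39, -0.921, 0.002], [-0.003, -0.003, -1.0]]
force: [-0.2, -0.1, -2.6]
finger_gap: 0.0494
grip_force: 35.0
```

```bash
python3 - <<'E'
from h import *
go(([.5945,-.3163,.13],-66.5),([.6556,.0327,.12],-85.2),([.6556,.0327,.06],-85.2))
E
```

```text
[-0.05, 0.18, -9.26] [-0.2, 0.2, -0.5] rows 2.2
[19.2, -29.57, -8.21] [-0.2, 0.2, 18.2] rows 8.5
[19.21, -29.55, -2.21] [-0.2, 0.2, 18.2] rows 1.4
```

Call:
servo_tool(
  deltas=[
    [[0, 0, -4], [0, 0, 0], 0],
    [[0, 0, -8], [0, 0, 0], 0],
    [[19.2, -29.6, -7], [0, 0, 18.2], 0],
    [[19.2, -29.6, -7], [0, 0, 18.2], 0],
    [[19.2, -29.6, -7], [0, 0, 18.2], 0],
    [[19.2, -29.6, -7], [0, 0, 18.2], 0],
    [[19.2, -29.6, -7], [0, 0, 18.2], 0],
    [[19.2, -29.6, -7], [0, 0, 18.2], 0],
    [[19.2, -29.6, -7], [0, 0, 18.2], 0],
    [[19.2, -29.6, -7], [0, 0, 18.2], 0],
    [[19.2, -29.6, -7], [0, 0, 18.2], 0],
    [[19.2, -29.6, -7], [0, 0, 18.2], 0],
  ],
)

```text
clock: 10.98
position: [0.6574, 0.0369, 0.1092]
eef_rot: [[0.996, 0.088, 0.001], [0.088, -0.996, 0.001], [0.001, -0.001, -1.0]]
force: [0.5, 0.0, -3.2]
finger_gap: 0.0494
grip_force: 35.0
```

```bash
python3 - <<'E'
from h import *
s=get_state(); print(s['position'],s['finger_gap'],s['grip_force'])
p=capture('wrist'); save(p,'w5.png')
a=np.radians(4.8); U=np.array([np.cos(a),np.sin(a)]); V=np.array([-U[1],U[0]])
for m in trace(p,'bench_block_center')[:2]:
    P=pts(p,m['mask']); P=P[P[:,2]>.07]
    if len(P)<50: continue
    d=P[:,:2]-s['position'][:2]; print(m['conf'],np.percentile(P[:,2],[5,50,95]),'U',np.percentile(d@U,[1,50,99,99.7]),'V',np.percentile(d@V,[1,50,99]),'zrel',np.median(P[:,2])-s['position'][2])
    r=cv2.minAreaRect(P[:,:2].astype(np.float32)*1000); print(r)
go(([.6556,.0327,.0194],-85.2))
E
```

```text
[0.65742458 0.0369102  0.10923273] 0.04941609157414992 34.99465048313141
0.6 [0.10643075 0.11290824 0.11394934] U [-0.02651097  0.00160775  0.02231852  0.02244089] V [-0.02537621 -0.00142472  0.02295789] zrel 0.0036755180294015533
((655.0480346679688, 35.5307731628418), (50.46821594238281, 49.842403411865234), 5.228781700134277)
[-0.12, 0.01, 8.96] [0.0, 0.0, 0.1] rows 2.1
```

View pics/w5.png

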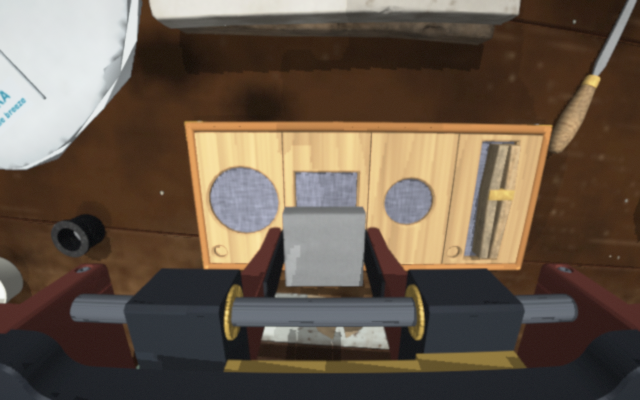

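```bash
python3 - <<'E'
from h import *
p=capture('wrist'); s=get_state(); print(s['position'],s['wrist_torque'])
a=np.radians(4.8); U=np.array([np.cos(a),np.sin(a)]); V=np.array([-U[1],U[0]])
m=trace(p,'bench_block_center')[0]; P=pts(p,m['mask']); P=P[P[:,2]>.07]; d=P[:,:2]-s['position'][:2]
i=np.ones(len(P),bool)
for _ in range(4):
    A=np.c_[d@U,d@V,np.ones(len(P))]; c=np.linalg.lstsq(A[i],P[i,2],rcond=None)[0]; i=abs(A@c-P[:,2])<.0015
print('plane slopes deg',np.degrees(c[:2]),'z at tcp rel',c[2]-s['position'][2],i.mean())
print('U',np.percentile((d@U)[i],[.5,99.5]),'V',np.percentile((d@V)[i],[.5,99.5]))
exec(open('rec.py').read().split("for i in range(1,n)")[0].replace('m[230:]=0; m[:,:50]=0; m[:,375:]=0; m[:125]=0','m[:125]=0;m[240:]=0;m[:,:190]=0;m[:,470:]=0').replace("p=capture('wrist');",""))
exec("for i in range(1,n)"+open('rec.py').read().split("for i in range(1,n)")[1])
E
```

```text
[0.65672735 0.03191218 0.10895912] [-0.02391981  0.11298386 -0.00189999]
plane slopes deg [-0.25176617  0.139373  ] z at tcp rel 0.0037958583579261185 0.9004369538077404
U [-0.02683666  0.02221447] V [-0.02468253  0.02444719]Traceback (most recent call last):
  File "<stdin>", line 10, in <module>
  File "<string>", line 2
    c=p['color'].astype(int); R,G,B=c[...,0],c[...,1],c[...,2]
IndentationError: unexpected indent
```

The block hangs level with its top 4.6 mm above the TCP, over the square recess (326,188). Lowering it accordingly.

Call:
servo_tool(
  deltas=[
    [[0.12, -0.08, 4], [0, 0, 0.2], 0],
    [[0.12, -0.08, 7], [0, 0, 0.2], 0],
    [[0.12, -0.08, 8], [0, 0, 0.2], 0],
    [[0.12, -0.08, 8.5], [0, 0, 0.2], 0],
    [[0.12, -0.08, 8.75], [0, 0, 0.2], 0],
    [[0.12, -0.08, 8.75], [0, 0, 0.2], 0],
    [[0.12, -0.08, 8.75], [0, 0, 0.2], 0],
  ],
)

```text
clock: 11.77
position: [0.6596, 0.0329, 0.0228]
eef_rot: [[0.997, 0.079, 0.003], [0.079, -0.997, 0.0], [0.003, 0.0, -1.0]]
force: [0.6, 0.6, -3.1]
finger_gap: 0.0497
grip_force: 35.0
```

```bash
python3 - <<'E'
from h import *
s=get_state(); print(s['position'],s['force'])
p=capture('wrist'); save(p,'w6.png')
m=trace(p,'bench_block_center')[0]; P=pts(p,m['mask']); print(np.percentile(P[:,2],[5,50,95]))
E
```

```text
[0.65958298 0.03286697 0.02281504] [ 0.57465542  0.5529899  -3.08250381]
[0.01946576 0.0264533  0.02747909]
```

View pics/w6.png

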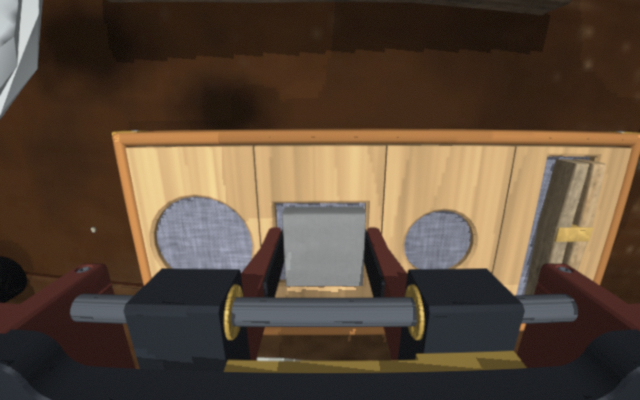

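Call:
servo_tool(
  deltas=[
    [[-0.15, 0, 0], [0, 0, 0.4], 0],
    [[-0.15, 0, 0.07], [0, 0, 0.4], 0],
    [[-0.15, 0, 0.12], [0, 0, 0.4], 0],
    [[-0.15, 0, 0.15], [0, 0, 0.4], 0],
    [[-0.15, 0, 0.15], [0, 0, 0.4], 0],
    [[-0.15, 0, 0.15], [0, 0, 0.4], 0.75],
    [[-0.15, 0, 0.15], [0, 0, 0.4], 0.75],
    [[-0.15, 0, 0.15], [0, 0, 0.4], 0.75],
    [[-0.15, 0, 0.15], [0, 0, 0.4], 0.75],
    [[-0.15, 0, -0.5], [0, 0, 0.4], 0.75],
    [[-0.15, 0, -3], [0, 0, 0.4], 0.75],
    [[-0.15, 0, -6], [0, 0, 0.4], 0.75],
  ],
)

```text
clock: 12.87
position: [0.655, 0.033, 0.0799]
eef_rot: [[0.997, 0.073, -0.005], [0.073, -0.997, -0.0], [-0.005, -0.0, -1.0]]
force: [0.1, 0.3, 0.4]
finger_gap: 0.0662
grip_force: 0.0
```

```bash
sed -i 's/^p=capture.*c=p/p=capture("wrist"); c=p/; s/m\[230:\]=0.*$/m[260:]=0; m[:120]=0/' rec.py; python3 - <<'E'
from h import *
look(['bench_block_center','ring_clamp_center'],[.026,.028],'w7.png')
print(get_state()['position'])
exec(open('rec.py').read())
go(([.565,.24,.1],115,-8),)
E
```

```text
bench_block_center 0.91 3537 z 0.0248 rect [654.8  32. ] [49.7 50.1] 4.1 circ [655.4  32.5] 34.1
ring_clamp_center 0.63 3614 z 0.0266 rect [ 669.9 -124.8] [111.   26.2] 3.4 circ [ 670. -126.] 56.0
ring_clamp_center 0.49 3536 z 0.0248 rect [654.8  32. ] [49.7 50.1] 4.1 circ [655.1  32. ] 34.7
[0.65879338 0.03316036 0.08403854]
[   0  120   63   60 2393] centre [0.6932 0.2904] size [0.0521 0.083 ] edges [0.689  0.7411 0.1899 0.2729] rectang 26.2
   depth z 0.023
[476 145  24 115 531] centre [ 0.6709 -0.1111] size [0.1072 0.0092] edges [ 0.6056  0.7128 -0.1715 -0.1623] rectang 4.8
   depth z 0.0094
[ 196  177   73   68 3718] centre [0.6494 0.1118] size [0.0641 0.0653] edges [0.6244 0.6885 0.0244 0.0896] rectang 45.2
   depth z 0.0092
[289 181  66  60 576] centre [0.6557 0.0335] size [0.0564 0.0564] edges [ 0.628   0.6844 -0.0496  0.0067] rectang 4.1
   depth z 0.0094
[ 387  187   50   47 1836] centre [ 0.6619 -0.0451] size [0.0446 0.0452] edges [ 0.6335  0.6781 -0.1229 -0.0777] rectang 4.2
   depth z 0.0093
[-7.71, -21.31, -1.78] [10.9, -2.1, 158.8] rows 22.2
```

View pics/w7.png

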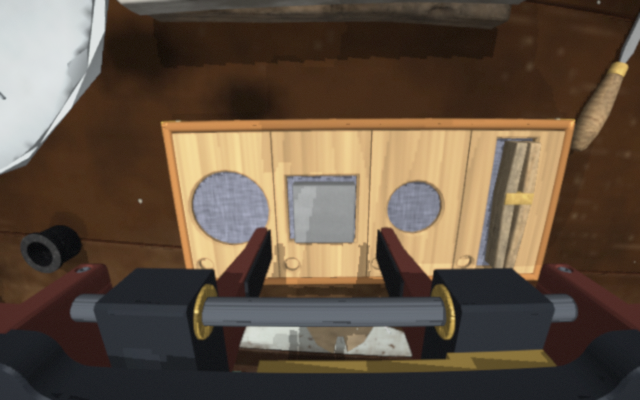

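The block (322,212) is flat in its recess with felt all round. Next the loupe: turning the tool round so the camera is away from the fan.

```bash
python3 - <<'E'
from h import *
go(([.50,.235,.13],0),)
E
```

```text
[-14.22, -21.28, -4.8] [0.1, -0.1, -85.8] rows 12.0
```

Call:
servo_tool(
  deltas=[
    [[-14.2, -21.3, -4.8], [0, 0, -86], 1],
    [[-14.2, -21.3, -4.8], [0, 0, -86], 1],
    [[-14.2, -21.3, -4.8], [0, 0, -86], 1],
    [[-14.2, -21.3, -4.8], [0, 0, -86], 1],
    [[-14.2, -21.3, -4.8], [0, 0, -86], 1],
    [[-14.2, -21.3, -4.8], [0, 0, -86], 1],
    [[-14.2, -21.3, -4.8], [0, 0, -86], 1],
    [[-14.2, -21.3, -4.8], [0, 0, -86], 1],
    [[-14.2, -21.3, -4.8], [0, 0, -86], 1],
    [[-14.2, -21.3, -4.8], [0, 0, -86], 1],
    [[-14.2, -21.3, -4.8], [0, 0, -86], 1],
    [[-14.2, -21.3, -4.8], [0, 0, -86], 1],
  ],
)

```text
clock: 14.07
position: [0.4987, 0.2349, 0.128]
eef_rot: [[-0.008, 1.0, -0.002], [1.0, 0.008, -0.001], [-0.001, -0.002, -1.0]]
force: [0.2, -0.4, 0.7]
finger_gap: 0.0882
grip_force: 0.0
```

```bash
python3 - <<'E'
from h import *
s=get_state(); print(s['position'],s['joint_pos'])
go(([.53,.25,.11],115,-10),)
E
```

```text
[0.49869423 0.23492427 0.12795251] [2.39870478e+01 2.56548796e+01 1.06407907e+02 3.41402512e-04
 4.80739096e+01 2.35042153e+01]
[1.48, 3.15, 1.79] [-10.1, -6.5, -114.2] rows 16.0
```

Call:
servo_tool(
  deltas=[
    [[0, 0, 0], [0, 0, -90], 1],
    [[0, 0, 0], [0, 0, -90], 1],
    [[0, 0, 0], [0, 0, -90], 1],
    [[0, 0, 0], [0, 0, -90], 1],
    [[0, 0, 0], [0, 0, -90], 1],
    [[0, 0, 0], [0, 0, -90], 1],
    [[0, 0, 0], [0, 0, -90], 1],
    [[0, 0, 0], [0, 0, -90], 1],
    [[0, 0, 0], [0, 0, -90], 1],
    [[0, 0, 0], [0, 0, -90], 1],
    [[0, 0, 0], [0, 0, -90], 1],
    [[0, 0, 0], [0, 0, -90], 1],
  ],
)

```text
clock: 15.07
position: [0.4987, 0.2348, 0.1279]
eef_rot: [[-0.998, 0.063, -0.002], [0.063, 0.998, -0.001], [0.002, -0.001, -1.0]]
force: [0.0, -0.4, 0.4]
finger_gap: 0.0879
grip_force: 0.0
```

```bash
python3 - <<'E'
from h import *
s=get_state(); print(s['position'],s['joint_pos'])
go(([.54,.255,.10],115,-10),([.5985,.2828,.06],115,-10),([.5985,.2828,.012],115,-10))
E
```

```text
[0.49871291 0.23476252 0.12787165] [ 2.39711296e+01  2.56623114e+01  1.06409659e+02 -2.24231349e-04
  4.80751833e+01 -6.24399117e+01]
[-4.0, 2.28, 2.78] [-2.5, -9.9, -28.5] rows 4.2
[-9.67, 5.43, 6.76] [-2.5, -9.9, -28.5] rows 1.8
[-9.68, 5.43, 11.56] [-2.5, -9.9, -28.5] rows 1.2
```

Call:
servo_tool(
  deltas=[
    [[-4, 2.3, 2.8], [-2.5, -9.9, -28.5], 1],
    [[-4, 2.3, 2.8], [-2.5, -9.9, -28.5], 1],
    [[-4, 2.3, 2.8], [-2.5, -9.9, -28.5], 1],
    [[-4, 2.3, 2.8], [-2.5, -9.9, -28.5], 1],
    [[-4, 2.3, 2.8], [-2.5, -9.9, -28.5], 1],
    [[-4, 2.3, 2.8], [-2.5, -9.9, -28.5], 1],
    [[-9.7, 5.4, 6.8], [-2.5, -9.9, -28.5], 1],
    [[-9.7, 5.4, 6.8], [-2.5, -9.9, -28.5], 1],
    [[-9.7, 5.4, 6.8], [-2.5, -9.9, -28.5], 1],
    [[-9.7, 5.4, 6.8], [-2.5, -9.9, -28.5], 1],
  ],
)

```text
clock: 15.9
position: [0.5999, 0.2823, 0.0589]
eef_rot: [[-0.896, -0.416, 0.157], [-0.41, 0.91, 0.071], [-0.172, -0.0, -0.985]]
force: [-0.4, 0.1, 0.7]
finger_gap: 0.0879
grip_force: 0.0
```

```bash
python3 - <<'E'
from h import *
s=get_state(); print(s['position'],s['force'])
look(['loupe_center','borax_dish_center'],[.027,.025],'w8.png')
go(([.5985,.2828,.012],115,-10),)
E
```

```text
[0.59988729 0.2822765  0.05894449] [-0.40540933  0.12885416  0.66846139]
loupe_center 0.66 1430 z 0.0273 rect [598.1 281.3] [38.4 38. ] 14.3 circ [598.5 281.3] 19.9
borax_dish_center 0.89 1823 z 0.0231 rect [525.5 406. ] [59.7 60.3] 15.3 circ [524.6 406.3] 31.1
[0.87, 0.1, 4.83] [-0.1, 0.0, -0.4] rows 1.2
```

View pics/w8.png

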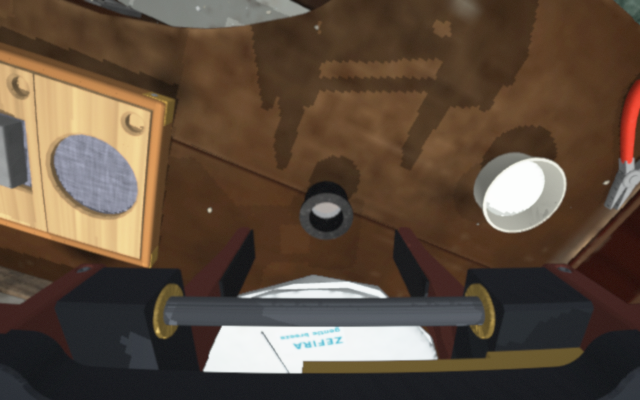

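Loupe (325,210) is centred between the fingers, clear of the fan base. Descend and grip.

Call:
servo_tool(
  deltas=[
    [[0.8, 0, 3.5], [0, 0, 0], 1],
    [[1.0, 0, 4.5], [0, 0, 0], 1],
    [[1.0, 0, 4.5], [0, 0, 0], 0],
    [[1.0, 0, 4.5], [0, 0, 0], 0],
    [[1.0, 0, 4.5], [0, 0, 0], 0],
    [[1.0, 0, 4.5], [0, 0, 0], 0],
    [[1.0, 0, 4.5], [0, 0, 0], 0],
    [[1.0, 0, 4.5], [0, 0, 0], 0],
    [[1.0, 0, 4.5], [0, 0, 0], 0],
    [[1.0, 0, 4.5], [0, 0, 0], 0],
    [[1.0, 0, 4.5], [0, 0, 0], 0],
    [[1.0, 0, 4.5], [0, 0, 0], 0],
  ],
  grip_force=12,
)

```text
clock: 17.05
position: [0.5986, 0.2816, 0.0154]
eef_rot: [[-0.895, -0.417, 0.16], [-0.41, 0.909, 0.073], [-0.176, -0.0, -0.984]]
force: [-0.6, -0.6, 3.4]
finger_gap: 0.0375
grip_force: 12.0
```

```bash
python3 - <<'E'
from h import *
s=get_state(); print(s['position'],s['finger_gap'],s['grip_force'],s['force'])
go(([.585,.275,.05],115,-10),([.55,.15,.075],95,-10),([.662,-.0453,.075],95,-10))
E
```

```text
[0.59855267 0.281642   0.01542637] 0.03747831494060589 12.000226326531447 [-0.59124565 -0.64224612  3.38388544]
[0.88, -0.04, -3.67] [-0.1, 0.1, -0.4] rows 0.9
[8.7, -9.95, -7.6] [3.4, 0.1, 19.3] rows 3.2
[6.69, -32.37, -7.23] [3.4, 0.1, 19.3] rows 5.4
```

Call:
servo_tool(
  deltas=[
    [[0.1, 0, -0.5], [0, 0, 0], 0],
    [[0.3, 0, -1.5], [0, 0, 0], 0],
    [[0.9, 0, -3.7], [0, 0, 0], 0],
    [[2.5, -2, -5.5], [0, 0, 0], 0],
    [[4.5, -5, -6.6], [1.7, 0, 10], 0],
    [[6.5, -8, -7.2], [2.5, 0, 15], 0],
    [[8.2, -11, -7.6], [3.4, 0.1, 19.3], 0],
    [[6.7, -32.4, -7.2], [3.4, 0.1, 19.3], 0],
    [[6.7, -32.4, -7.2], [3.4, 0.1, 19.3], 0],
    [[6.7, -32.4, -7.2], [3.4, 0.1, 19.3], 0],
    [[6.7, -32.4, -7.2], [3.4, 0.1, 19.3], 0],
    [[6.7, -32.4, -7.2], [3.4, 0.1, 19.3], 0],
  ],
)

```text
clock: 18.05
position: [0.6594, -0.0422, 0.0753]
eef_rot: [[-0.981, -0.088, 0.174], [-0.086, 0.996, 0.015], [-0.174, 0.0, -0.985]]
force: [-0.0, 1.3, -0.2]
finger_gap: 0.0374
grip_force: 12.0
```

```bash
python3 - <<'E'
from h import *
s=get_state(); print(s['finger_gap'],s['grip_force'],s['force'])
go(([.662,-.0453,.07],95,-10),)
E
```

```text
0.03737147658920543 12.000713846341569 [-0.01515128  1.30257787 -0.20433081]
[-0.14, -0.33, 0.56] [0.0, 0.0, 0.0] rows 0.2
```

Call:
servo_tool(
  deltas=[
    [[-0.1, -0.3, 1.5], [0, 0, 0], 0],
    [[-0.1, -0.3, 1.5], [0, 0, 0], 0],
    [[-0.1, -0.3, 1.5], [0, 0, 0], 0],
  ],
)

```text
clock: 18.3
position: [0.6614, -0.0431, 0.0593]
eef_rot: [[-0.982, -0.087, 0.171], [-0.085, 0.996, 0.016], [-0.171, 0.001, -0.985]]
force: [-0.5, 0.6, -0.6]
finger_gap: 0.0375
grip_force: 12.0
```

```bash
python3 - <<'E'
from h import *
p=capture('wrist'); s=get_state(); print(s['position']); save(p,'w9.png')
for m in trace(p,'loupe_center')[:1]:
    P=pts(p,m['mask']); print(m['conf'],len(P),np.percentile(P[:,2],[5,50,95]))
    P=P[abs(P[:,2]-np.percentile(P[:,2],90))<.006]; i=np.ones(len(P),bool)
    A=np.c_[P[:,:2]-s['position'][:2],np.ones(len(P))]
    for _ in range(6):
        c=np.linalg.lstsq(A[i],P[i,2],rcond=None)[0]; i=abs(A@c-P[:,2])<.001
    print('slopes',np.degrees(c[:2]),'z',c[2],i.mean(),cv2.minEnclosingCircle((P[i,:2]*1000).astype(np.float32)))
E
```

```text
[ 0.66146083 -0.04227656  0.05973216]
0.63 3582 [0.05005789 0.06848086 0.07205733]
slopes [-0.31115822  0.10236885] z 0.07137345324009489 0.751004016064257 ((661.80810546875, -44.8400993347168), 19.83525848388672)
```

View pics/w9.png

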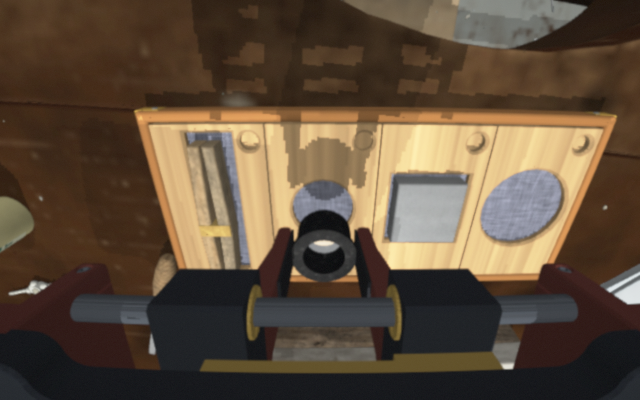

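The loupe (325,248) hangs level, centred over the smaller round recess (323,195). Lowering 34 mm.

Call:
servo_tool(
  deltas=[
    [[0.25, 0, 1.5], [0, 0, 0], 0],
    [[0.45, 0, 2.6], [0, 0, 0], 0],
    [[0.54, 0, 3.1], [0, 0, 0], 0],
    [[0.58, 0, 3.35], [0, 0, 0], 0],
    [[0.58, 0, 3.35], [0, 0, 0], 0],
    [[0.58, 0, 3.35], [0, 0, 0], 0],
  ],
)

```text
clock: 18.9
position: [0.6629, -0.0424, 0.0259]
eef_rot: [[-0.981, -0.088, 0.173], [-0.087, 0.996, 0.015], [-0.174, 0.0, -0.985]]
force: [-0.2, -0.3, -0.9]
finger_gap: 0.0372
grip_force: 12.0
```

```bash
cat > lp.py <<'E'
from h import *
p=capture('wrist'); s=get_state(); print(s['position'],s['force']); save(p,'w10.png')
for m in trace(p,'loupe_center')[:1]:
    P=pts(p,m['mask']); P=P[abs(P[:,2]-np.percentile(P[:,2],90))<.006]; i=np.ones(len(P),bool)
    A=np.c_[P[:,:2]-s['position'][:2],np.ones(len(P))]
    for _ in range(6):
        c=np.linalg.lstsq(A[i],P[i,2],rcond=None)[0]; i=abs(A@c-P[:,2])<.001
    print('slopes',np.degrees(c[:2]),'z',c[2],i.mean(),cv2.minEnclosingCircle((P[i,:2]*1000).astype(np.float32)))
E
python3 lp.py
```

```text
[ 0.6630673  -0.04256194  0.02608478] [-1.00821705 -0.52535224 -0.56170699]
slopes [-0.06207676  0.17955484] z 0.03828629811734983 0.7548879351454458 ((663.2415161132812, -44.07157516479492), 19.967041015625)
```

Call:
servo_tool(
  deltas=[
    [[0.1, -0.1, 0], [0, 0, 0], 0],
    [[0.12, -0.1, 0.06], [0, 0, 0], 0],
    [[0.12, -0.1, 0.12], [0, 0, 0], 0],
    [[0.12, -0.1, 0.12], [0, 0, 0], 0],
    [[0.12, -0.1, 0.12], [0, 0, 0], 0.8],
    [[0.12, -0.1, 0.12], [0, 0, 0], 0.8],
    [[0.12, -0.1, 0.12], [0, 0, 0], 0.8],
    [[0.12, -0.1, 0.12], [0, 0, 0], 0.8],
    [[0, -0.1, -0.6], [0, 0, 0], 0.8],
    [[-0.4, -0.1, -3], [0, 0, 0], 0.8],
    [[-0.8, -0.1, -5.5], [0, 0, 0], 0.8],
  ],
)

```text
clock: 19.92
position: [0.6601, -0.0439, 0.0808]
eef_rot: [[-0.982, -0.088, 0.17], [-0.086, 0.996, 0.016], [-0.171, 0.001, -0.985]]
force: [-0.0, 0.6, -0.5]
finger_gap: 0.0699
grip_force: 0.0
```

```bash
python3 lp.py; python3 - <<'E'
from h import *
# dish at (.5255,.406)
go(([.56,.12,.10],110,-10),([.515,.395,.09],125,-5),([.5255,.406,.06],125,-5),)
E
```

```text
[ 0.66380659 -0.04428645  0.08701365] [1.02056744 0.40285343 2.76417083]
slopes [ 0.24728805 -0.25255681] z 0.03735553877526056 0.7618670886075949 ((662.1318359375, -45.613563537597656), 19.71869468688965)
[8.53, 17.28, -3.03] [-2.7, 0.4, -14.7] rows 4.7
[10.74, 45.07, -2.45] [-4.1, 5.3, -29.7] rows 6.7
[10.16, 46.08, 0.7] [-4.1, 5.3, -29.7] rows 0.8
```

View pics/w10.png

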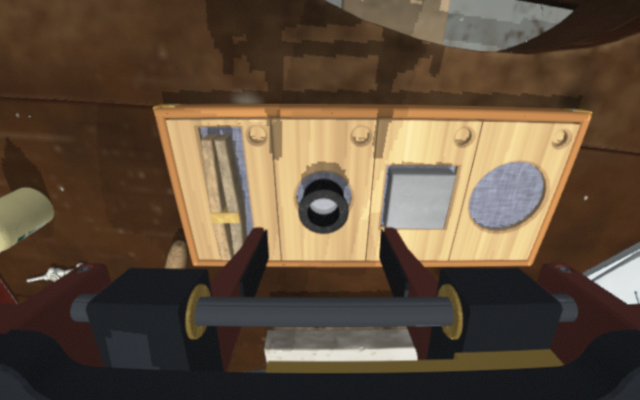

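The loupe (323,203) sits level in its recess. On to the dish.

Call:
servo_tool(
  deltas=[
    [[8.5, 17.3, -3], [-2.7, 0.4, -14.7], 1],
    [[8.5, 17.3, -3], [-2.7, 0.4, -14.7], 1],
    [[8.5, 17.3, -3], [-2.7, 0.4, -14.7], 1],
    [[8.5, 17.3, -3], [-2.7, 0.4, -14.7], 1],
    [[10.7, 45.1, -2.5], [-4.1, 5.3, -29.7], 1],
    [[10.7, 45.1, -2.5], [-4.1, 5.3, -29.7], 1],
    [[10.7, 45.1, -2.5], [-4.1, 5.3, -29.7], 1],
    [[10.7, 45.1, -2.5], [-4.1, 5.3, -29.7], 1],
    [[10.7, 45.1, -2.5], [-4.1, 5.3, -29.7], 1],
    [[10.7, 45.1, -2.5], [-4.1, 5.3, -29.7], 1],
    [[10.7, 45.1, -2.5], [-4.1, 5.3, -29.7], 1],
    [[10.7, 45.1, -2.5], [-4.1, 5.3, -29.7], 1],
  ],
)

```text
clock: 21.02
position: [0.5112, 0.4006, 0.0873]
eef_rot: [[-0.815, -0.576, 0.064], [-0.574, 0.817, 0.053], [-0.083, 0.006, -0.997]]
force: [0.2, 0.1, 0.9]
finger_gap: 0.0878
grip_force: 0.0
```

```bash
python3 - <<'E'
from h import *
s=get_state(); print(s['position'],s['joint_pos'])
look(['borax_dish_center'],[.0235])
go(([.5255,.406,.06],125,-5),([.5255,.406,.011],125,-5))
E
```

```text
[0.51120422 0.40062781 0.08731915] [ 36.94792488  34.12337839  97.98934625   0.26946306  43.12084356
 -88.42018228]
borax_dish_center 0.63 1183 z 0.0232 rect [524.9 406.1] [59.9 59. ] 31.8 circ [525.2 406.1] 30.4
[-1.38, -0.18, 2.82] [0.3, -0.3, 0.2] rows 0.8
[-0.98, -0.2, 7.7] [0.3, -0.3, 0.2] rows 1.2
```

Call:
servo_tool(
  deltas=[
    [[-1.35, -0.2, 2.8], [0.3, -0.3, 0.2], 1],
    [[-1.1, -0.2, 6], [0.3, -0.3, 0.2], 1],
    [[-0.95, -0.2, 7.6], [0.3, -0.3, 0.2], 1],
    [[-0.95, -0.2, 7.6], [0.3, -0.3, 0.2], 1],
    [[-0.95, -0.2, 7.6], [0.3, -0.3, 0.2], 0],
    [[-0.95, -0.2, 7.6], [0.3, -0.3, 0.2], 0],
    [[-0.95, -0.2, 7.6], [0.3, -0.3, 0.2], 0],
    [[-0.95, -0.2, 7.6], [0.3, -0.3, 0.2], 0],
    [[-0.95, -0.2, 7.6], [0.3, -0.3, 0.2], 0],
    [[-0.95, -0.2, 7.6], [0.3, -0.3, 0.2], 0],
    [[-0.95, -0.2, 7.6], [0.3, -0.3, 0.2], 0],
    [[-0.95, -0.2, 7.6], [0.3, -0.3, 0.2], 0],
  ],
  grip_force=15,
)

```text
clock: 22.12
position: [0.5269, 0.4037, 0.0138]
eef_rot: [[-0.818, -0.571, 0.073], [-0.568, 0.821, 0.05], [-0.088, -0.0, -0.996]]
force: [-0.7, -2.1, 7.6]
finger_gap: 0.0584
grip_force: 15.0
```

```bash
python3 - <<'E'
from h import *
s=get_state(); print(s['position'],s['finger_gap'],s['grip_force'],s['force'])
go(([.515,.395,.06],125,-5),([.55,.15,.08],105,-5),([.65,.1115,.07],100,-5))
E
```

```text
[0.52693334 0.40372046 0.01381598] 0.05835326002848008 15.000689764274284 [-0.6560928  -2.10422432  7.62813582]
[1.06, -0.04, -4.73] [-0.0, 0.1, -0.2] rows 1.2
[11.95, -22.15, -7.7] [1.7, 0.1, 19.7] rows 6.0
[6.05, -31.02, -6.17] [2.2, 0.1, 24.7] rows 2.6
```

Call:
servo_tool(
  deltas=[
    [[0, 0, -0.3], [0, 0, 0], 0],
    [[0.1, 0, -0.8], [0, 0, 0], 0],
    [[0.3, 0, -1.6], [0, 0, 0], 0],
    [[0.7, 0, -3], [0, 0, 0], 0],
    [[1.2, -1, -4.7], [0, 0, 0], 0],
    [[3, -4, -6], [0.5, 0, 5], 0],
    [[5, -8, -7], [1, 0, 10], 0],
    [[7.5, -11.5, -7.5], [1.4, 0, 14], 0],
    [[9.5, -15, -7.7], [1.7, 0.1, 18], 0],
    [[10.5, -18.5, -7.7], [1.7, 0.1, 19.7], 0],
    [[10.5, -22, -7.5], [1.7, 0.1, 19.7], 0],
  ],
  grip_force=20,
)

```text
clock: 23.03
position: [0.5584, 0.1564, 0.0787]
eef_rot: [[-0.963, -0.257, 0.08], [-0.256, 0.966, 0.021], [-0.083, -0.0, -0.997]]
force: [0.5, 0.9, -2.1]
finger_gap: 0.058
grip_force: 20.0
```

```bash
python3 - <<'E'
from h import *
s=get_state(); print(s['finger_gap'],s['grip_force'],s['force'])
go(([.65,.1115,.07],100,-5),)
E
```

```text
0.05802677823500978 20.0008523685392 [ 0.52384315  0.90580344 -2.05915963]
[-7.6, -6.69, 1.5] [0.4, -0.3, 4.9] rows 2.5
```

Call:
servo_tool(
  deltas=[
    [[-7.6, -6.5, 1.5], [0.4, -0.3, 4.9], 0],
    [[-7.6, -6.5, 1.5], [0.4, -0.3, 4.9], 0],
    [[-7.6, -6.5, 1.5], [0.4, -0.3, 4.9], 0],
    [[-7.6, -6.5, 1.5], [0.4, -0.3, 4.9], 0],
    [[-7.6, -6.5, 1.5], [0.4, -0.3, 4.9], 0],
    [[-7.6, -6.5, 1.5], [0.4, -0.3, 4.9], 0],
  ],
)

```text
clock: 23.53
position: [0.6502, 0.1165, 0.0694]
eef_rot: [[-0.981, -0.175, 0.087], [-0.175, 0.985, 0.016], [-0.088, 0.001, -0.996]]
force: [-0.6, 0.2, -0.8]
finger_gap: 0.0579
grip_force: 20.0
```

```bash
cat > ds.py <<'E'
from h import *
import sys
p=capture('wrist'); s=get_state(); print(s['position'],s['force']); save(p,sys.argv[1])
for m in trace(p,'borax_dish_center')[:1]:
    P=pts(p,m['mask']); z=P[:,2]; print(m['conf'],len(P),np.percentile(z,[5,50,95,99]))
    # rim: outer hull of points near the top
    Q=P[z>np.percentile(z,97)-.004]; print('rim circ',cv2.minEnclosingCircle((Q[:,:2]*1000).astype(np.float32)))
    A=np.c_[Q[:,:2]-s['position'][:2],np.ones(len(Q))]; i=np.ones(len(Q),bool)
    for _ in range(6):
        c=np.linalg.lstsq(A[i],Q[i,2],rcond=None)[0]; i=(Q[:,2]-A@c>-.001)&(Q[:,2]-A@c<.002)
    print('slopes',np.degrees(c[:2]),'z',c[2],i.mean())
E
python3 ds.py w11.png
```

```text
[0.65004526 0.11681024 0.06946208] [ 0.07480371 -0.2422987  -0.71268914]
0.57 7505 [0.06605022 0.06810127 0.08094183 0.081611  ]
rim circ ((650.78271484375, 115.5220947265625), 30.738597869873047)
slopes [-0.23435346 -0.12618845] z 0.08080561482976631 0.605074821080026
```

View pics/w11.png

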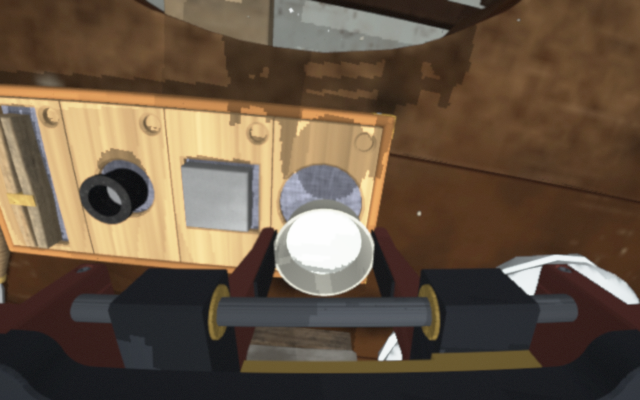

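The dish (323,250) is held level just left (+y) of its recess (320,190), so I shift by 4 mm and lower.

Call:
servo_tool(
  deltas=[
    [[0.2, -0.39, 1], [0, 0, 0], 0],
    [[0.35, -0.39, 2.5], [0, 0, 0], 0],
    [[0.45, -0.39, 3.6], [0, 0, 0], 0],
    [[0.49, -0.39, 4.2], [0, 0, 0], 0],
    [[0.49, -0.39, 4.4], [0, 0, 0], 0],
    [[0.49, -0.39, 4.4], [0, 0, 0], 0],
    [[0.49, -0.39, 4.4], [0, 0, 0], 0],
  ],
)

```text
clock: 24.22
position: [0.6516, 0.1125, 0.0254]
eef_rot: [[-0.98, -0.175, 0.089], [-0.175, 0.984, 0.016], [-0.09, 0.0, -0.996]]
force: [0.1, 1.0, -0.8]
finger_gap: 0.0578
grip_force: 20.0
```

```bash
python3 ds.py w12.png
```

```text
[0.65180744 0.11245912 0.02562859] [-0.21313968  0.43799162 -0.82345627]
0.72 7415 [0.02218374 0.02408852 0.03686939 0.03757744]
rim circ ((652.2723999023438, 111.60832977294922), 30.75390625)
slopes [-0.09596658  0.01775657] z 0.036746832822087135 0.5906084656084656
```

Call:
servo_tool(
  deltas=[
    [[0.15, 0, 0.03], [0, 0, 0], 0],
    [[0.17, 0, 0.1], [0, 0, 0], 0],
    [[0.17, 0, 0.15], [0, 0, 0], 0],
    [[0.17, 0, 0.15], [0, 0, 0], 0],
    [[0.17, 0, 0.15], [0, 0, 0], 1],
    [[0.17, 0, 0.15], [0, 0, 0], 1],
    [[0.17, 0, 0.15], [0, 0, 0], 1],
    [[0.17, 0, 0.15], [0, 0, 0], 1],
    [[0.1, 0, -0.5], [0, 0, 0], 1],
    [[-0.1, 0, -2.5], [0, 0, 0], 1],
    [[-0.4, 0, -5.5], [0, 0, 0], 1],
    [[-0.4, 0, -5.5], [0, 0, 0], 1],
  ],
)

```text
clock: 25.32
position: [0.6539, 0.1127, 0.0859]
eef_rot: [[-0.98, -0.175, 0.096], [-0.174, 0.985, 0.017], [-0.098, 0.0, -0.995]]
force: [1.4, 0.0, 0.2]
finger_gap: 0.088
grip_force: 0.0
```

```bash
python3 ds.py w13.png; python3 - <<'E'
from h import *
look(['borax_dish_center','loupe_center','bench_block_center','ring_clamp_center'],[.035,.038,.026,.028])
print('top');look(['borax_dish_center','loupe_center','bench_block_center','ring_clamp_center'],[.035,.038,.026,.028],cam='scene')
go(([.57,.08,.16],100,-5),)
E
```

```text
[0.65295599 0.11252386 0.08399398] [-0.78913598 -0.61814053  0.00380505]
0.75 4279 [0.02059036 0.02231995 0.03523174 0.03601031]
rim circ ((650.3366088867188, 110.45165252685547), 30.109678268432617)
slopes [-0.16135294  0.01823768] z 0.035128542181474036 0.5924170616113744
borax_dish_center 0.9 1291 z 0.0334 rect [650.4 110.7] [59.4 59.5] 60.8 circ [650.7 110.7] 30.4
loupe_center 0.65 1434 z 0.0373 rect [661.9 -44.6] [39.2 38.9] 11.7 circ [662.7 -45.1] 20.4
bench_block_center 0.58 3667 z 0.025 rect [653.7  31.4] [50.1 50.3] 4.1 circ [653.8  31.4] 35.4
ring_clamp_center 0.6 3565 z 0.0266 rect [ 669.4 -124.5] [109.6  25.2] 4.6 circ [ 669.4 -125.4] 55.3
ring_clamp_center 0.43 3585 z 0.025 rect [653.7  31.4] [50.  50.2] 4.0 circ [653.   31.8] 34.4
top
borax_dish_center 0.85 84 z 0.0329 rect [649.4 110. ] [58.5 60.9] 22.2 circ [651.1 112.8] 33.2
loupe_center 0.62 96 z 0.0368 rect [662.2 -45.1] [38.8 37.2] 29.3 circ [660.8 -45.1] 20.8
bench_block_center 0.5 222 z 0.0251 rect [652.9  31. ] [50.2 52. ] 3.0 circ [651.6  29.8] 33.6
ring_clamp_center 0.79 292 z 0.0263 rect [ 668.9 -125. ] [109.9  24.7] 3.1 circ [ 668.9 -124.7] 55.3
[7.71, -1.75, -8.73] [0.0, 0.1, 0.1] rows 2.8
```

View pics/w13.png

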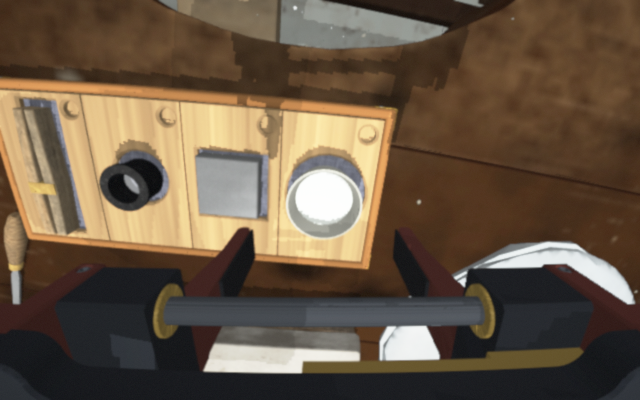

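All four lie flat in their recesses: dish (325,200), block (232,185), loupe (130,180) and clamp (48,165). Each is within about 3 mm of its centre, and the gripper is clear. Handing in.

```bash
python3 -c "
from station import job_done
print(job_done())"
```

```text
the job is handed in; nothing more can be done
None
```

The dish, block, ring clamp and loupe are all back flat in their own recesses, each within about 3 mm of centre by the cameras. I never touched the bottle or tweezers, and I handed the job in at about 26 s on the robot's clock; no verdict came back.

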